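# Put the strap-end punch back in its own rack stall

### The arm

A 6-joint arm with a two-finger parallel gripper is mounted at the origin on the work surface. World frame = base frame: x ahead of the robot, y to its left, z up, the work surface at z = 0. Lengths are in m, angles in degrees, forces in N, time in s.
With the tool pointing down it reaches from about 0.35 to 0.875 m from the base axis. Payload 4.2 kg.
Tool frame: the origin (TCP) lies midway between the tips of the shut fingers; the grasp point (between the pads) lies 19 mm behind it; z points along the fingers, y is the line along which they close (so a half turn about z gives the same grasp; the last joint's range is limited). The gripper opens to 87 mm and grips with 3 to 60 N. Pads are 19 mm wide; open, the fingers measure 117 mm over their backs; the gripper's body (75 mm by 190 mm) begins 51 mm behind the grasp point.
Start: joints at [-62.074, 22.042, 0.453, 0, -68.411, -14.817], TCP at [0.142, -0.609, 0.223] pointing down, gripper open.
Joint ranges: [-179.83, 179.83], [-69.29, 118.12], [-61.27, 80.66], [-181.25, 117.63], [-171.15, -9.14], [-177.46, 177.46]. Speed limits (degrees/s): [159.86, 159.86, 180, 180, 180, 180].

### API

Orientations are given as a 3x3 rotation matrix whose columns are the frame's x, y, z axes.
In Python, from station import * gives the robot as it stands.
- The arm moves only by the tool move_arm, never from a script. Its argument "targets" is text: rows parted by semicolons, each of 4 numbers parted by spaces: the shift along the world's x, y, z in units of 25 mm (1.0 is 25 mm), then the turn about the world's z in units of 5 degrees (1.0 is 5 degrees). In form: tx ty tz spin; .... A call has 1 to 10 rows; each row shifts and turns the commanded pose from where the row before left it; what a row does not reach is not made up. A row lasts 1/12 s, in which the tool goes at most 41.7 mm and 7.16 degrees, less where a joint would pass 70% of its speed; a pose out of reach is approached as far as the arm can. A call is refused whole if a number of a shift passes 1 or a number of a turn 1, either way. A call with a gripper value outside its range is refused whole. "gripper" is the finger opening in mm, from 0 to 87, set as the call begins (left out, the last holds). The fingers move at their own pace and stop on an object; the grip force is fixed at half the most. Time passes only in rows, so rows that do not move let the fingers close. It gives the time, the measured TCP pose, the force, the opening and the grip force at its end, in the units of the state.
- sense(): the state, without advancing time (a new reading comes with each control period).
- capture(name): name is "scene" or "side" or "wrist"; returns a dict with "image" (420x560x3 uint8, blue, green, red), "fx", "fy", "cx", "cy" (pixels), "world_from_camera" (4x4, takes a point from camera to world coordinates); the wrist camera has in their place "hand_eye" (4x4, takes a point from camera to tool coordinates, whose origin is the TCP and whose axes are the flange's). Camera axes: x right, y up, looking along -z (the intrinsics and any distortion apply to the point x, -y, -z); pixel columns grow to the right and rows downward; lengths in m; the calibration is good to about 2 mm. A picture is of the moment at which its call begins: read the wrist's pose just before it. There is no depth.
- finish_job(): hands the job in; it is judged then, once.
The state is a dict: "time_s": time; "joints": joint angles; "joint_velocities": joint speeds; "effort": joint torques, N m; "tcp_pos": TCP position; "ee_rot": TCP orientation; "wrist_force": force on the tool from outside, world axes, zero at the start; "moment": the same for the moment, N m; "gripper_width": opening from 0.0 (shut) to 1.0 (fully open); "gripper_force": force on a finger pad.
Only numpy, scipy, OpenCV 4.12 (cv2) and the standard library are available. Lean on these libraries where they do the work, as an engineer would, in place of code of your own. Each camera call takes 0.05 s, during which the arm holds its last target. There are 200 camera calls.

### The job

The steel strap-end punch with the middle-width blade is lying on the leather bench: first stand it upright on its cutting edge on the bench top and let go of it, so that you can take it again from above. Then put it away upright, blade down and fully home, in its own stall of the rack, the one whose opening and label match its blade. Set it down gently without dropping it or letting it topple, and leave the other punches and everything else on the bench where they are.

Things in the scene. Friction and masses are not known exactly. Their poses are not given: they have to be found in the camera images.
- punch: The steel punch to put away, lying flat. 150 mm long, 28 mm thick throughout, 0.3 to 0.65 kg: a solid blade head 50 wide by 45 long, then a flat-sided shank 24 wide by 105 long, centred on it. Origin: mid length and width, on the broad face it lies on at the start. x runs along it from blade to struck end (shank: x = -30 to +75 mm), y across the width, z up through the 28 mm thickness.
- punch_edge (a point): Centre of the punch's flat cutting end, 50 by 28 mm, at the blade end (75 mm from mid length, mid thickness). Axes as the punch's. It stands on this end by itself, 150 mm tall, its x axis up.
- punch_top (a point): Centre of the struck end of the punch's shank (24 by 28 mm), 150 mm from the cutting end.
- rack: Dark wooden base plate of the rack, 80 (x) by 310 (y) by 4 mm, fixed. Origin: centre of its underside, on the bench. The three stalls stand on it in a row along its y, 100 mm apart, in any order.
- stall_narrow: Wooden stall, fixed, outside 70 (x) by 98 (y) by 62 mm high, open at the top only: the opening is 38 mm (x) by 40 mm (y), straight down to a flat floor 8 mm above its underside (54 mm deep). Its labels show a black outline of a blade 30 mm wide. It holds the narrow punch. Origin: centre of its underside, 4 mm above the bench.
- stall_middle: Wooden stall, fixed, outside 70 (x) by 98 (y) by 62 mm high, open at the top only: the opening is 38 mm (x) by 60 mm (y), straight down to a flat floor 8 mm above its underside (54 mm deep). Its labels show a black outline of a blade 50 mm wide. Empty: the own stall of the punch to put away. Origin: centre of its underside, 4 mm above the bench.
- stall_wide: Wooden stall, fixed, outside 70 (x) by 98 (y) by 62 mm high, open at the top only: the opening is 38 mm (x) by 80 mm (y), straight down to a flat floor 8 mm above its underside (54 mm deep). Its labels show a black outline of a blade 70 mm wide. Empty: the own stall of the wide punch, which is in use elsewhere. Origin: centre of its underside, 4 mm above the bench.
- stall_middle_floor (a point): Centre of the floor inside the middle stall, 12 mm above the bench; x and y as for the stall.
- narrow_punch: Steel punch with a 30 mm wide blade, otherwise as the one to put away, standing upright in its stall, top 162 mm above the bench. Origin: centre of its cutting end. Leave alone.
- wide_punch: Steel punch with a 70 mm wide blade, otherwise the same, standing upright on a fixed white board 130 by 160 by 20 mm, its top 170 mm above the bench. Origin: centre of its cutting end. Leave alone.
- bottle_a: Bystander: small squeeze bottle, red with white label, 44 mm across, 148 mm tall, standing. Origin: centre of its underside.
- bottle_b: Bystander: white squeeze bottle, a little thicker, 52 mm across, 148 mm tall, standing. Origin: centre of its underside.
- bottle_c: Bystander: small squeeze bottle, blue, 44 mm across, 148 mm tall, standing. Origin: centre of its underside.
- spool: Bystander: black cone of thread, 68 mm across, 96 mm tall, standing. Origin: centre of its underside.
- maul: Bystander: maul standing on its white head (64 mm across, 85 mm high), wooden handle up to 200 mm. Origin: centre of its underside.
- wax_block: Bystander: pale green block 75 by 60 by 40 mm. Origin: centre of its underside.
- cup: Bystander: clear cup, 64 mm across, 75 mm tall. Origin: centre of its underside.
Mind the look-alikes: they are no part of the job. What is shaped like the punch but pink is not meant. Leave any red look-alike of the stall_middle alone.

How it is judged (in metres and radians):
On the way:
1. the punch stands upright on its cutting edge on the bench top, let go (angle between punch's own x axis and vertical below 0.1 rad and height (world z) of punch_edge below 0.004 m and contact force between punch and the fingers below 0.1 N and contact force between punch and the arm below 0.1 N and linear speed of punch below 0.03 m/s), for 0.2 s.
At the end, for the whole second after the job is handed in: The punch stands blade down in the middle stall (60 mm opening): its cutting end within 12 mm of the centre of the stall and within 3 mm of its floor, upright within 0.10 rad, at rest (angle between punch's own x axis and vertical below 0.1 rad and horizontal distance between punch_edge and stall_middle_floor below 0.012 m and z of punch_edge in the frame of stall_middle below 0.011 m and linear speed of punch below 0.02 m/s and angular speed of punch below 0.1 rad/s); the robot touches nothing.
It fails at once if the punch is dropped or topples (moves faster than 0.45 m/s while the fingers do not hold it) (contact force between punch and the fingers below 0.1 N and linear speed of punch above 0.45 m/s).
It fails at once if another punch is moved more than 20 mm or tipped more than 0.3 rad (distance of any of narrow_punch, wide_punch from where it was at the start of the episode above 0.02 m or angle between any of narrow_punch, wide_punch's own z axis and vertical above 0.3 rad).
It fails at once if a bystander is moved more than 30 mm or tipped more than 0.5 rad (distance of any of bottle_a, bottle_b, bottle_c, spool, maul, wax_block, cup from where it was at the start of the episode above 0.03 m or angle between any of bottle_a, bottle_b, bottle_c, spool, maul, wax_block, cup's own z axis and vertical above 0.5 rad).
It also fails if it takes over 61 s, if anything falls off the work surface, if the arm or the gripper's body presses on something with over 40 N, if the wrist force passes 120 N, or if a joint passes its speed limit or range.

## Working session

There is one attempt and no reset: what is moved stays moved. The work goes in short steps, Python scripts to look and compute and a tool call to move; the robot and the scene stay as the last step left them, time stands still between calls to the robot, and variables do not carry over. Pictures are saved under pics/ and viewed, at most 10 in all, crops included, and the job is handed in when it is done.

Besides the shell and the picture viewer there is one more tool, called after "Request:" by a JSON object that holds its "api" and its "payload". move_arm: Moves the arm, as the interface text tells. Its arguments: {"type":"object","properties":{"targets":{"type":"string"},"gripper":{"type":"number"}},"required":["targets"]}

```bash
mkdir -p pics; python3 - <<'E'
from station import *
import cv2,pickle
s=sense();print(s)
d={n:capture(n) for n in("scene","side","wrist")}
d['state']=s
pickle.dump(d,open('c0.pkl','wb'))
for n in("scene","side"):cv2.imwrite(f'pics/{n}0.png',d[n]['image']);print(n,d[n]['fx'],d[n]['world_from_camera'],[k for k in d[n]])
print(d['wrist']['hand_eye'],d['wrist']['fx'])
E
```

```text
{'time_s': 0.0, 'joints': array([-6.20736668e+01,  2.20903817e+01,  3.80956536e-01, -2.89209026e-02,
       -6.84142066e+01, -1.48168825e+01]), 'joint_velocities': array([ 0.05231585, -0.01156734, -0.01621882,  0.02339678, -0.02780507,
       -0.10456329]), 'effort': array([ 5.70867633e-04, -3.90665925e+01,  1.87400991e+01,  4.21967983e+00,
        1.10301733e-02, -1.84059104e-04]), 'tcp_pos': array([ 0.14163858, -0.60811256,  0.22147185]), 'ee_rot': array([[-9.73980757e-01, -2.26629942e-01, -5.95837339e-04],
       [-2.26630704e-01,  9.73978441e-01,  2.12628780e-03],
       [ 9.84522397e-05,  2.20599844e-03, -9.99997562e-01]]), 'wrist_force': array([ 0.09670558, -0.41243713,  0.30130441]), 'moment': array([-0.02053681,  0.05746063, -0.00099397]), 'gripper_force': 0.0, 'gripper_width': 1.0000147913529602}
scene 485.6348956821683 [[ 0.54604971 -0.5500284   0.63190069  1.55663287]
 [ 0.83774385  0.35502348 -0.41490188 -0.63221608]
 [ 0.00386823  0.75592797  0.65464337  1.15507433]
 [ 0.          0.          0.          1.        ]] ['image', 'fx', 'fy', 'cx', 'cy', 'world_from_camera']
side 401.9885304194715 [[-0.74962273  0.45125295 -0.48418647 -0.20759464]
 [-0.66175371 -0.49756174  0.56081578  0.85724242]
 [ 0.01215711  0.74081245  0.6716019   0.99476599]
 [ 0.          0.          0.          1.        ]] ['image', 'fx', 'fy', 'cx', 'cy', 'world_from_camera']
[[-4.04452766e-04  9.66804512e-01  2.55516871e-01  6.85929870e-02]
 [ 9.99999749e-01  5.39610994e-04 -4.58856898e-04  1.84482687e-04]
 [-5.81504632e-04  2.55516621e-01 -9.66804488e-01 -1.61893384e-01]
 [ 0.00000000e+00  0.00000000e+00  0.00000000e+00  1.00000000e+00]] 342.0639691866793
```

View pics/scene0.png

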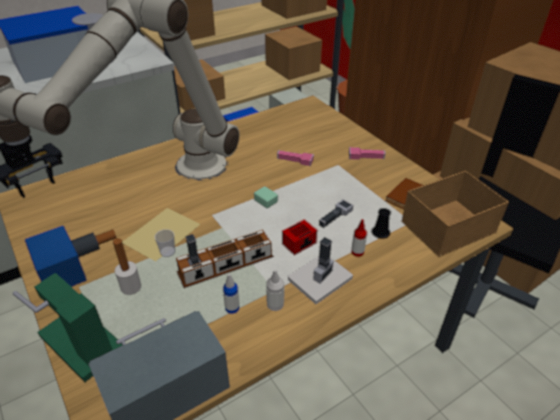

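View pics/side0.png

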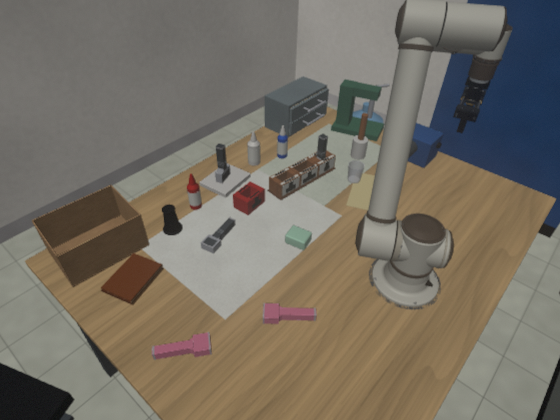

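The scene view shows these candidates:
- Grey punch lying flat, around (335,213), blade at (345,207).
- Two pink look-alikes, around (295,157) and (367,153).
- Wide punch upright on the white board, around (324,258).
- Rack around (225,258), with the narrow punch at (193,250).
- Red decoy stall at (300,237).

The grey lying one fits the description. Next I'll enlarge both regions and triangulate rough positions.

```bash
cat > h.py <<'E'
import numpy as np,cv2,pickle
def T(c,s=None):
    if 'world_from_camera' in c: return c['world_from_camera']
    M=np.eye(4);M[:3,:3]=s['ee_rot'];M[:3,3]=s['tcp_pos'];return M@c['hand_eye']
def ray(c,uv,s=None):
    M=T(c,s);d=np.array([(uv[0]-c['cx'])/c['fx'],-(uv[1]-c['cy'])/c['fy'],-1.])
    return M[:3,3],M[:3,:3]@d
def plane(c,uv,z,s=None):
    o,d=ray(c,uv,s);return o+d*(z-o[2])/d[2]
def proj(c,p,s=None):
    q=np.linalg.inv(T(c,s))@np.append(p,1);return np.array([c['cx']+c['fx']*q[0]/-q[2],c['cy']+c['fy']*q[1]/q[2]])
def tri(rs):
    A=np.zeros((3,3));b=np.zeros(3)
    for o,d in rs:
        P=np.eye(3)-np.outer(d,d)/(d@d);A+=P;b+=P@o
    p=np.linalg.solve(A,b);return p,[np.linalg.norm(np.cross(p-o,d/np.linalg.norm(d))) for o,d in rs]
def cap(name):
    from station import sense,capture
    s=sense();c=capture(name);return c,s
E
python3 - <<'E'
from h import *
d=pickle.load(open('c0.pkl','rb'));a,b=d['scene'],d['side']
# rough pts on planes
for n,uvz in {'blade':(347,205,.014),'struck':(321,223,.014),'bottle red base':(358,254,0),'spool':(382,235,0),'wax':(266,205,0),'board c':(320,280,.02),'wide base':(322,277,.02),'decoy':(300,250,0),'narrow':(193,275,.03),'rackL':(183,285,0),'rackR':(273,258,0),'white b':(276,305,0),'blue':(232,310,0),'maul':(129,290,0),'cup':(166,253,0)}.items():
    print(n,plane(a,uvz[:2],uvz[2]).round(3))
for n,uvz in {'blade':(210,244,.014),'struck':(233,223,.014),'spool':(172,233,0),'red':(195,207,0),'board':(225,180,.02),'rackL':(335,165,0),'rackR':(272,192,0)}.items():
    print('side',n,plane(b,uvz[:2],uvz[2]).round(3))
A=cv2.resize(a['image'][175:320,110:410],None,fx=2.6,fy=2.6,interpolation=cv2.INTER_CUBIC)
cv2.imwrite('pics/crop1.png',A[:600,:800])
E
```

```text
blade [0.545 0.326 0.014]
struck [0.572 0.186 0.014]
bottle red base [0.751 0.207 0.   ]
spool [0.725 0.337 0.   ]
wax [0.369 0.085 0.   ]
board c [0.788 0.021 0.02 ]
wide base [0.781 0.034 0.02 ]
decoy [0.631 0.056 0.   ]
narrow [ 0.565 -0.302  0.03 ]
rackL [ 0.559 -0.337  0.   ]
rackR [ 0.613 -0.04   0.   ]
white b [ 0.782 -0.136  0.   ]
blue [ 0.727 -0.256  0.   ]
maul [ 0.488 -0.485  0.   ]
cup [ 0.401 -0.326  0.   ]
side blade [0.548 0.309 0.014]
side struck [0.564 0.188 0.014]
side spool [ 0.695  0.355 -0.   ]
side red [ 0.74   0.214 -0.   ]
side board [0.757 0.044 0.02 ]
side rackL [ 0.51  -0.354 -0.   ]
side rackR [ 0.587 -0.043  0.   ]
```

View pics/crop1.png

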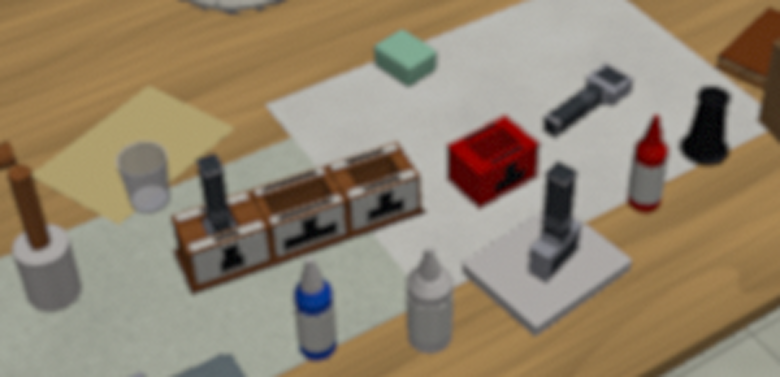

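Both views agree. The grey lying punch has its blade near (0.547,0.317) and its struck end near (0.568,0.187). It's the only steel one lying down; the others are pink, or upright on the board or in the rack.

Reading the labels left to right, the stalls are narrow (occupied), wide and middle. The target is therefore the right-hand wooden stall at scene pixel (257,247); the red one at (300,237) is the decoy. I'm moving over the punch now.

Request:
{"api": "move_arm", "payload": {"targets": "0.5 0.98 0.2 1;0.5 0.98 0.2 1;0.5 0.98 0.2 1;0.5 0.98 0.2 1;0.5 0.98 0.2 1;0.5 0.98 0 1;0.5 0.98 0 1;0.5 0.98 0 1;0.5 0.98 0 1;0.5 0.98 0 1", "gripper": 87}}

```text
time_s: 0.98
tcp_pos: [0.267, -0.3623, 0.2474]
ee_rot: [[-0.449, -0.894, -0.0], [-0.894, 0.449, 0.0], [-0.0, 0.0, -1.0]]
wrist_force: [1.0, 0.5, 0.2]
gripper_width: 0.999
gripper_force: 0.0
```

Request:
{"api": "move_arm", "payload": {"targets": "0.5 0.98 0 1;0.5 0.98 0 1;0.5 0.98 0 1;0.5 0.98 0 1;0.5 0.98 0 1;0.5 0.98 0 1;0.5 0.98 0 0;0.5 0.98 0 0;0.5 0.98 0 0;0.5 0.98 0 0"}}

```text
time_s: 1.82
tcp_pos: [0.3919, -0.1173, 0.2475]
ee_rot: [[0.054, -0.999, 0.0], [-0.999, -0.054, 0.0], [-0.0, -0.0, -1.0]]
wrist_force: [1.1, -0.3, -0.9]
gripper_width: 1.002
gripper_force: 0.0
```

Request:
{"api": "move_arm", "payload": {"targets": "0.5 0.98 0 0;0.5 0.98 0 0;0.5 0.98 0 0;0.5 0.98 0 0;0.5 0.98 0 0;0.5 0.98 0 0;0.5 0.98 0 0;0.5 0.98 0 0;0.5 0.98 0 0;0.5 0.98 0 0"}}

```text
time_s: 2.65
tcp_pos: [0.5169, 0.1276, 0.2473]
ee_rot: [[0.054, -0.999, -0.001], [-0.999, -0.054, -0.0], [0.0, 0.001, -1.0]]
wrist_force: [0.6, 0.1, -0.7]
gripper_width: 1.001
gripper_force: 0.0
```

Request:
{"api": "move_arm", "payload": {"targets": "0.5 0.98 0 0;0.5 0.98 0 0;0.5 0.98 0 0;0.3 0.5 0 0;0 0 0 0;0 0 0 0"}}

```text
time_s: 3.15
tcp_pos: [0.5615, 0.2127, 0.2466]
ee_rot: [[0.055, -0.998, -0.002], [-0.998, -0.055, -0.001], [0.001, 0.002, -1.0]]
wrist_force: [0.1, 0.0, -0.6]
gripper_width: 1.0
gripper_force: 0.0
```

```bash
python3 - <<'E'
from h import *
c,s=cap('wrist');pickle.dump((c,s),open('w1.pkl','wb'))
cv2.imwrite('pics/w1.png',c['image']);print(s['joints'].round(1),s['tcp_pos'],s['ee_rot'].round(3),c['cx'],c['cy'],s['time_s'])
E
```

```text
[ 36.2  18.8  -0.9  -0.  -70.4 -33. ] [0.56150705 0.21267808 0.24655853] [[ 0.055 -0.998 -0.002]
 [-0.998 -0.055 -0.001]
 [ 0.001  0.002 -1.   ]] 275.3519044014728 210.21004489803394 3.15
```

View pics/w1.png

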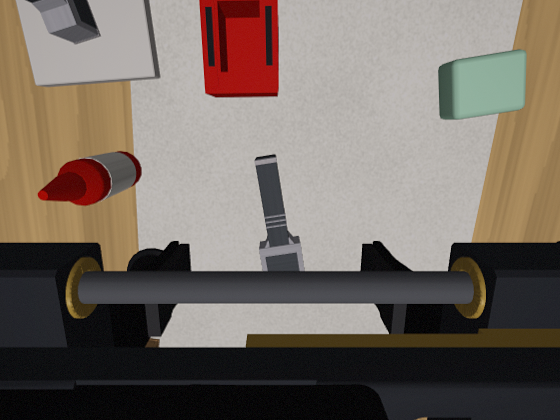

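The wrist view shows the shank from (265,158) to (275,230) and the blade head near (281,255), partly hidden by the gripper. I'll shift back in +y for a second view.

Request:
{"api": "move_arm", "payload": {"targets": "0 0.9 0 0;0 0.9 0 0;0 0.9 0 0;0 0.9 0 0;0 0 0 0;0 0 0 0"}}

```text
time_s: 3.7
tcp_pos: [0.5612, 0.3021, 0.2475]
ee_rot: [[0.055, -0.998, -0.001], [-0.998, -0.055, -0.0], [0.0, 0.001, -1.0]]
wrist_force: [-0.8, -0.6, 0.2]
gripper_width: 1.0
gripper_force: 0.0
```

```bash
python3 - <<'E'
from h import *
c,s=cap('wrist');pickle.dump((c,s),open('w2.pkl','wb'))
c1,s1=pickle.load(open('w1.pkl','rb'))
print(s['tcp_pos'])
a=cv2.resize(c1['image'][140:290,210:340],None,fx=3,fy=3,interpolation=cv2.INTER_CUBIC)
b=cv2.resize(c['image'][60:210,210:340],None,fx=3,fy=3,interpolation=cv2.INTER_CUBIC)
cv2.imwrite('pics/crop2.png',np.hstack([a,b]))
E
```

```text
[0.56123435 0.3020887  0.2474795 ]
```

View pics/crop2.png

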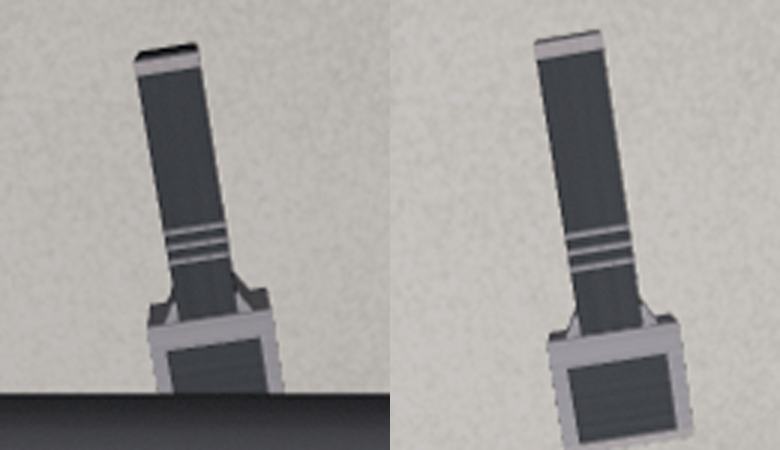

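The crop shows the steel punch clearly in both views. Its struck-end top corners are at about (136,62) and (199,53) in the left pane, and (536,44) and (602,33) in the right. The blade end is at about (567,447) to (692,432). I'll triangulate these.

```bash
python3 - <<'E'
from h import *
c1,s1=pickle.load(open('w1.pkl','rb'));c2,s2=pickle.load(open('w2.pkl','rb'))
L=lambda u,v:(210+(u+.5)/3-.5,140+(v+.5)/3-.5)
R=lambda u,v:(210+(u-390+.5)/3-.5,60+(v+.5)/3-.5)
P={'endL':((136,62),(536,44)),'endR':((199,53),(602,33)),'darkL':((138,76),(538,56)),'darkR':((202,66),(604,46)),'s1L':((164,234),(566,237)),'s1R':((226,225),(630,228)),'shL':((150,327),(550,342))}
for n,(a,b) in P.items():
    p,e=tri([ray(c1,L(*a),s1),ray(c2,R(*b),s2)]);print(n,p.round(4),np.round(e,4),plane(c1,L(*a),.028,s1).round(4),plane(c2,R(*b),.028,s2).round(4))
for n,b in {'blL':(567,447),'blR':(692,432)}.items(): print(n,plane(c2,R(*b),.028,s2).round(4))
E
```

```text
endL [0.586  0.1882 0.0275] [0. 0.] [0.586  0.1882 0.028 ] [0.586  0.1883 0.028 ]
endR [0.5631 0.1836 0.0286] [0.0002 0.0002] [0.5629 0.1836 0.028 ] [0.5633 0.1835 0.028 ]
darkL [0.5849 0.1927 0.0328] [0.0001 0.0001] [0.585  0.1933 0.028 ] [0.5852 0.1922 0.028 ]
darkR [0.562  0.188  0.0309] [0.0004 0.0004] [0.5616 0.1883 0.028 ] [0.5624 0.1877 0.028 ]
s1L [0.5725 0.2534 0.0287] [0.0001 0.0001] [0.5726 0.2536 0.028 ] [0.5724 0.2535 0.028 ]
s1R [0.5491 0.249  0.0269] [0.0002 0.0002] [0.5489 0.2487 0.028 ] [0.5493 0.249  0.028 ]
shL [0.5764 0.2923 0.0276] [0.0001 0.0001] [0.5763 0.2921 0.028 ] [0.5765 0.2922 0.028 ]
blL [0.5681 0.3324 0.028 ]
blR [0.5207 0.3239 0.028 ]
```

Triangulated heights are about 28 mm and the width is about 23.5 mm, both as expected. The struck end centre is at (0.5746,0.1859) and the axis heads along (0.203,-0.979). Next I'll spin +8.5°, go to the grip point (0.572,0.1986), descend and close.

Request:
{"api": "move_arm", "payload": {"targets": "0.23 -0.74 0 0.85;0.2 -0.85 0 0.86;0 -0.85 -0.5 0;0 -0.85 -0.7 0;0 -0.85 -0.7 0;0 0 -0.8 0;0 0 -0.8 0;0 0 -0.8 0;0 0 -0.8 0;0 0 -0.8 0"}}

```text
time_s: 4.58
tcp_pos: [0.5723, 0.197, 0.0999]
ee_rot: [[0.2, -0.98, 0.001], [-0.98, -0.2, 0.0], [-0.0, -0.001, -1.0]]
wrist_force: [-0.3, 0.4, 0.4]
gripper_width: 1.0
gripper_force: 0.0
```

Request:
{"api": "move_arm", "payload": {"targets": "0 0 -0.8 0;0 0 -0.8 0;0 0 -0.8 0;0 0 -0.8 0;0 0 -0.5 0;0 0 -0.2 0;0 0 0 0;0 0 0 0"}}

```text
time_s: 5.25
tcp_pos: [0.573, 0.1983, 0.0035]
ee_rot: [[0.201, -0.979, 0.001], [-0.979, -0.201, 0.0], [-0.0, -0.001, -1.0]]
wrist_force: [0.3, 0.6, 0.4]
gripper_width: 1.005
gripper_force: 0.0
```

Request:
{"api": "move_arm", "payload": {"targets": "0 0 0 0;0 0 0 0;0 0 0 0;0 0 0 0;0 0 0 0;0 0 0 0;0 0 0 0;0 0 0 0", "gripper": 0}}

```text
time_s: 5.92
tcp_pos: [0.5725, 0.1989, 0.0025]
ee_rot: [[0.202, -0.979, -0.0], [-0.979, -0.202, -0.0], [0.0, 0.0, -1.0]]
wrist_force: [0.2, -0.5, 0.1]
gripper_width: 0.48
gripper_force: 0.0
```

Request:
{"api": "move_arm", "payload": {"targets": "0 0.05 0.3 0;0 0.05 0.3 0;-0.02 0.1 0.3 0;-0.03 0.13 0.3 0;-0.03 0.13 0.3 0;-0.03 0.15 0.3 0;-0.04 0.15 0.3 0;0 0 0 0;0 0 0 0"}}

```text
time_s: 6.67
tcp_pos: [0.5689, 0.2184, 0.0556]
ee_rot: [[0.203, -0.979, 0.001], [-0.979, -0.203, 0.001], [-0.001, -0.001, -1.0]]
wrist_force: [0.1, -1.6, -2.9]
gripper_width: 0.271
gripper_force: 30.0
```

```bash
python3 - <<'E'
from h import *
c,s=cap('side');c2,_=cap('scene');print(s['tcp_pos'],s['wrist_force'],s['moment'],s['gripper_width']*87)
a=cv2.resize(c['image'][150:290,130:330],None,fx=2,fy=2,interpolation=cv2.INTER_CUBIC)
b=cv2.resize(c2['image'][130:270,240:440],None,fx=2,fy=2,interpolation=cv2.INTER_CUBIC)
cv2.imwrite('pics/crop3.png',np.hstack([a,b]))
E
```

```text
[0.56890781 0.21842985 0.05562356] [ 0.1283009  -1.62652358 -2.9265704 ] [-0.27832446  0.00224194 -0.01841638] 23.554291978981283
```

View pics/crop3.png

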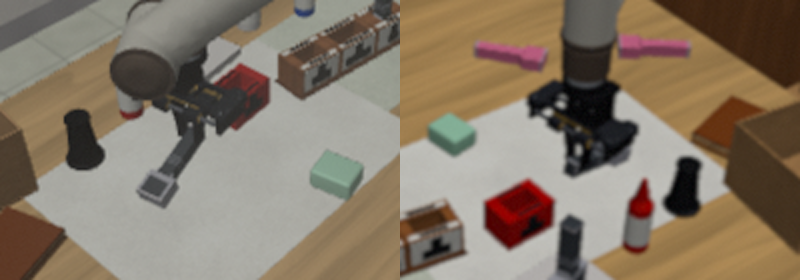

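The fingers close slowly, so they took hold only at the top edge of the shank. The punch does pivot on its blade, which is still at side pixel (209,243). I'll lower it back down, release, and take a fuller grip with a longer wait.

Request:
{"api": "move_arm", "payload": {"targets": "0.04 -0.15 -0.25 0;0.03 -0.15 -0.25 0;0.03 -0.13 -0.25 0;0.03 -0.13 -0.25 0;0.02 -0.1 -0.2 0;0 0 0 0;0 0 0 0"}}

```text
time_s: 7.35
tcp_pos: [0.5726, 0.2008, 0.0247]
ee_rot: [[0.202, -0.979, -0.001], [-0.979, -0.202, -0.001], [0.001, 0.001, -1.0]]
wrist_force: [-0.5, 1.1, -0.9]
gripper_width: 0.268
gripper_force: 30.0
```

Request:
{"api": "move_arm", "payload": {"targets": "0 -0.03 -0.08 0;0 0 -0.06 0;0 0 0 0;0 0 0 0"}}

```text
time_s: 7.68
tcp_pos: [0.5728, 0.2005, 0.0232]
ee_rot: [[0.203, -0.979, 0.001], [-0.979, -0.203, -0.0], [0.0, -0.001, -1.0]]
wrist_force: [-1.8, 0.1, 5.4]
gripper_width: 0.273
gripper_force: 30.0
```

Request:
{"api": "move_arm", "payload": {"targets": "0 0 0 0;0 0 0 0;0 0 0 0;0 0 0 0;0 0 0 0;0 0 0 0;0 0 -0.3 0;0 -0.05 -0.3 0;0 0 -0.15 0;0 0 0 0", "gripper": 45}}

```text
time_s: 8.52
tcp_pos: [0.5717, 0.1987, 0.0012]
ee_rot: [[0.202, -0.979, -0.002], [-0.979, -0.202, -0.001], [0.001, 0.003, -1.0]]
wrist_force: [-0.5, -0.8, 0.3]
gripper_width: 0.517
gripper_force: 0.0
```

Request:
{"api": "move_arm", "payload": {"targets": "0 0 0 0;0 0 0 0;0 0 0 0;0 0 0 0;0 0 0 0;0 0 0 0;0 0 0 0;0 0 0 0", "gripper": 0}}

```text
time_s: 9.18
tcp_pos: [0.5727, 0.1994, 0.0031]
ee_rot: [[0.202, -0.979, 0.001], [-0.979, -0.202, 0.0], [-0.0, -0.001, -1.0]]
wrist_force: [-0.9, -0.2, 1.8]
gripper_width: 0.27
gripper_force: 30.0
```

Request:
{"api": "move_arm", "payload": {"targets": "-0.01 0.05 0.26 0;-0.01 0.06 0.26 0;-0.01 0.07 0.25 0;-0.02 0.07 0.25 0;-0.03 0.14 0.32 0;-0.03 0.16 0.32 0;-0.04 0.17 0.32 0;-0.04 0.18 0.32 0;0 0 0 0;0 0 0 0"}}

```text
time_s: 10.02
tcp_pos: [0.5687, 0.223, 0.0617]
ee_rot: [[0.203, -0.979, 0.003], [-0.979, -0.203, 0.002], [-0.001, -0.004, -1.0]]
wrist_force: [0.1, 0.2, -0.0]
gripper_width: 0.275
gripper_force: 30.0
```

```bash
python3 - <<'E'
from h import *
c,s=cap('side');w,_=cap('wrist');print(s['tcp_pos'],s['wrist_force'],s['moment'],s['gripper_width']*87)
a=cv2.resize(c['image'][190:260,190:260],None,fx=6,fy=6,interpolation=cv2.INTER_CUBIC)
b=cv2.resize(w['image'][140:350,180:380],(360,420))
cv2.imwrite('pics/crop4.png',np.hstack([a,b]))
E
```

```text
[0.56872792 0.22299651 0.06169959] [ 0.1487774   0.18622039 -0.0120397 ] [ 0.27309678  0.10850241 -0.01774617] 23.928316189489504
```

View pics/crop4.png

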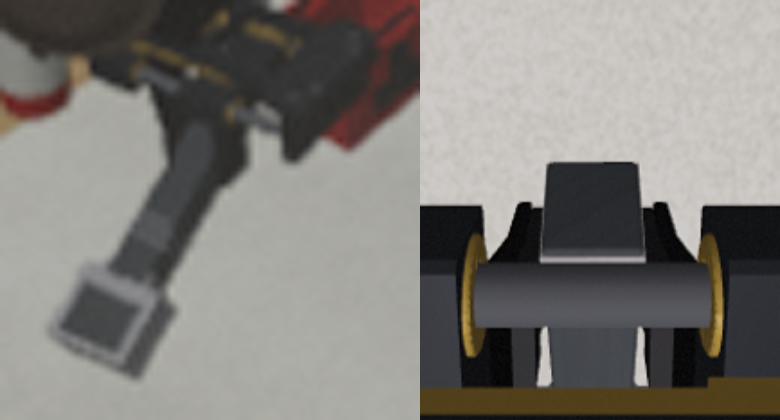

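The wrist view now shows the struck-end face and the side view shows the blade still on the bench, so the punch is turning in the grip. I'll continue along the arc.

Request:
{"api": "move_arm", "payload": {"targets": "-0.06 0.27 0.39 0;-0.07 0.32 0.36 0;-0.07 0.35 0.33 0;-0.08 0.38 0.29 0;-0.08 0.4 0.25 0;-0.07 0.34 0.21 0;-0.07 0.35 0.17 0;-0.08 0.36 0.13 0;-0.08 0.36 0.1 0;-0.07 0.35 0.05 0"}}

```text
time_s: 10.95
tcp_pos: [0.5492, 0.3098, 0.1175]
ee_rot: [[0.202, -0.979, -0.0], [-0.979, -0.202, 0.0], [-0.0, -0.0, -1.0]]
wrist_force: [0.6, -0.4, -6.2]
gripper_width: 0.276
gripper_force: 30.0
```

```bash
python3 - <<'E'
from h import *
c,s=cap('side');w,_=cap('wrist');print(s['tcp_pos'],s['wrist_force'],s['moment'],s['gripper_width']*87)
a=cv2.resize(c['image'][170:260,180:270],(420,420),interpolation=cv2.INTER_CUBIC)
b=cv2.resize(w['image'][140:350,180:380],(360,420))
cv2.imwrite('pics/crop5.png',np.hstack([a,b]))
E
```

```text
[0.54922008 0.30983048 0.11748892] [ 0.64941673 -0.43087585 -6.17570903] [-0.18816791  0.03211624 -0.04044333] 24.00492834291347
```

View pics/crop5.png

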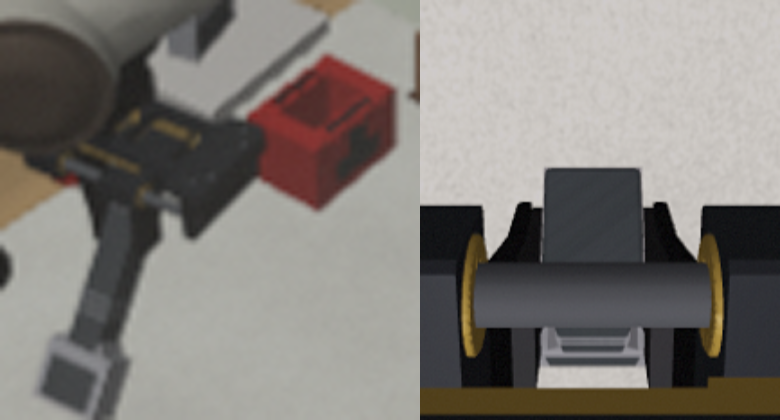

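```bash
python3 - <<'E'
from h import *
d=pickle.load(open('c0.pkl','rb'));c=d['side']
G=np.array([.5492,.3098,.1365]);w=np.array([.979,.203,0]);u=np.array([.203,-.979,0])
for (x,y),sg in (((40,390),1),((100,415),-1)):
    uv=(180+x*90/420,170+y*90/420)
    o,r=ray(c,uv);p=o+r*((G+sg*.025*w-o)@w)/(r@w);q=p-G
    # vector grip -> corner: along punch -137, thickness +6
    h=-(q@u);ang=np.degrees(np.arctan2(-q[2],h))
    print(p.round(4),'dist',np.linalg.norm(q-(q@w)*w).round(4),'ang below horiz',ang, 'punch ang',ang+np.degrees(np.arctan2(6,137)))
E
```

```text
[0.5581 0.3899 0.0266] dist 0.1339 ang below horiz 55.103976320028224 punch ang 57.61167804709448
[0.5095 0.378  0.0281] dist 0.1317 ang below horiz 55.37420621983475 punch ang 57.881907946901
```

By ray casting, the punch stands at about 58°, hanging free with its lower edge about 12 mm up. The wrist moment (0.19 N·m over 6.2 N gives a 30 mm lever) agrees with that, so I can track the tilt by moment. I'll start forward sharply and stop softly, so inertia and gravity swing the blade under the grip.

Request:
{"api": "move_arm", "payload": {"targets": "-0.2 0.98 0.1 0;-0.2 0.98 0 0;-0.14 0.7 0 0;-0.1 0.45 0 0;-0.05 0.25 0 0;-0.02 0.1 -0.05 0;0 0 0 0;0 0 0 0"}}

```text
time_s: 11.72
tcp_pos: [0.5316, 0.3943, 0.1181]
ee_rot: [[0.201, -0.98, -0.001], [-0.98, -0.201, -0.001], [0.001, 0.001, -1.0]]
wrist_force: [0.1, -0.4, -5.3]
gripper_width: 0.272
gripper_force: 30.0
```

```bash
cat >> h.py <<'E'
def st():
    from station import sense
    s=sense();F=-s['wrist_force'][2];m=s['moment']@np.array([.979,.203,0]);off=-m/max(F,.1)
    print(s['time_s'],s['tcp_pos'].round(4),'F',s['wrist_force'].round(2),'M',s['moment'].round(3),'COM offset mm along blade dir',round(off*1000,1),'w',s['gripper_width']*87)
E
python3 -c "from h import *;st()"
```

```text
11.7167 [0.5316 0.3943 0.1181] F [ 0.12 -0.39 -5.35] M [-0.184  0.136  0.03 ] COM offset mm along blade dir 28.4 w 23.62577673070957
```

No change. I'll go back through the air, lower until the edge bears on the bench, and push forward so bench friction turns it.

Request:
{"api": "move_arm", "payload": {"targets": "0.04 -0.2 0 0;0.08 -0.4 0 0;0.12 -0.6 0 0;0.12 -0.6 0 0;0.12 -0.6 0 0;0.08 -0.4 0 0;0.04 -0.2 0 0;0 0 -0.2 0;0 0 -0.2 0;0 0 -0.1 0"}}

```text
time_s: 12.55
tcp_pos: [0.5499, 0.3194, 0.1132]
ee_rot: [[0.206, -0.979, 0.007], [-0.979, -0.206, -0.002], [0.004, -0.007, -1.0]]
wrist_force: [-4.8, -10.4, 30.5]
gripper_width: 0.275
gripper_force: 30.2
```

```bash
python3 -c "from h import *;st()"
```

```text
12.55 [0.5499 0.3194 0.1132] F [ -4.8  -10.4   30.51] M [-3.344  2.013  0.098] COM offset mm along blade dir 28652.7 w 23.887008399231355
```

Request:
{"api": "move_arm", "payload": {"targets": "-0.06 0.3 0.05 0;-0.06 0.3 0.05 0;-0.06 0.3 0.05 0;-0.06 0.3 0.05 0;0 0 0 0"}}

```text
time_s: 12.97
tcp_pos: [0.5428, 0.3527, 0.1179]
ee_rot: [[0.206, -0.979, 0.007], [-0.979, -0.206, 0.003], [-0.001, -0.008, -1.0]]
wrist_force: [-3.4, -2.9, 18.2]
gripper_width: 0.275
gripper_force: 30.0
```

```bash
python3 -c "from h import *;st()"
```

```text
12.9667 [0.5428 0.3527 0.1179] F [-3.43 -2.87 18.25] M [-1.338  1.908  0.014] COM offset mm along blade dir 9227.7 w 23.919831496380528
```

Request:
{"api": "move_arm", "payload": {"targets": "-0.05 0.25 0.02 0;-0.05 0.25 0.02 0;-0.05 0.25 0 0;0 0 0 0;0 0 0 0"}}

```text
time_s: 13.38
tcp_pos: [0.5382, 0.3716, 0.1171]
ee_rot: [[0.205, -0.979, 0.006], [-0.979, -0.205, 0.004], [-0.003, -0.006, -1.0]]
wrist_force: [-3.4, -0.6, 11.8]
gripper_width: 0.274
gripper_force: 30.0
```

```bash
python3 - <<'E'
from h import *
st()
c,s=cap('side');w,sw=cap('wrist');c2,s2=cap('scene')
pickle.dump((c,w,sw,c2),open('t1.pkl','wb'))
p=proj(c,np.array([.535,.375,.06])).astype(int);print(p)
x,y=p
a=cv2.resize(c['image'][y-50:y+50,x-50:x+50],(400,400),interpolation=cv2.INTER_CUBIC)
b=cv2.resize(w['image'][140:350,180:380],(380,400))
print((x-50,y-50))
cv2.imwrite('pics/crop6.png',np.hstack([a,b]))
E
```

```text
13.3833 [0.5382 0.3716 0.1171] F [-3.4  -0.63 11.84] M [-0.366  1.743 -0.017] COM offset mm along blade dir 48.2 w 23.841756212124828
[195 247]
(np.int64(145), np.int64(197))
```

View pics/crop6.png

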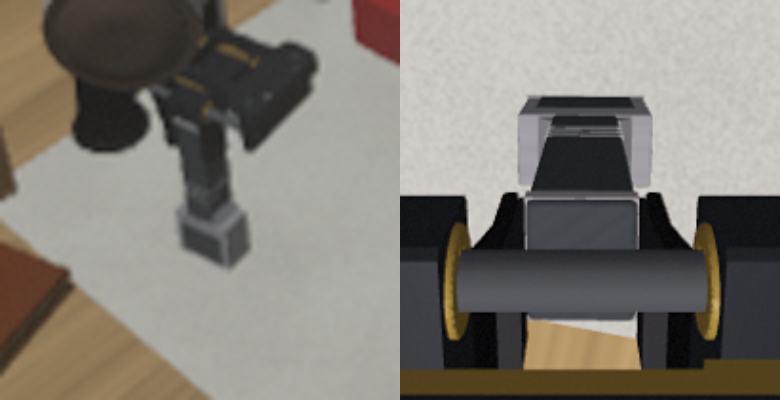

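The side crop shows the punch standing on its blade at about (212,235). The wrist crop shows the struck end at (582,225) and the blade foot edge at (518–651,97). I'll compute the tilt.

```bash
python3 - <<'E'
from h import *
c,w,sw,c2=pickle.load(open('t1.pkl','rb'))
f=lambda x,y:((x-400)*200/380+180,140+y*210/400)
for z in (0,.002):print('foot',[plane(w,f(x,97),z,sw).round(4) for x in (518,651)])
for z in(.148,.15):print('top -y edge',[plane(w,f(x,195),z,sw).round(4) for x in (527,638)],'top +y edge',plane(w,f(582,318),z,sw).round(4))
print('shoulder rear z=.045',[plane(w,f(x,187),.045,sw).round(4) for x in (520,650)])
# side view cross-check: front (z=28) bottom corners
g=lambda x,y:(145+x/4,197+y/4)
for q in ((180,240),(232,268),(250,240)):print('side',plane(c,g(*q),0).round(4))
E
```

```text
foot [array([0.5695, 0.3661, 0.    ]), array([0.5126, 0.3541, 0.    ])]
foot [array([0.5694, 0.3657, 0.002 ]), array([0.5128, 0.3538, 0.002 ])]
top -y edge [array([0.5549, 0.3533, 0.148 ]), array([0.5316, 0.3484, 0.148 ])] top +y edge [0.5373 0.3796 0.148 ]
top -y edge [array([0.5548, 0.3525, 0.15  ]), array([0.532 , 0.3477, 0.15  ])] top +y edge [0.5376 0.3784 0.15  ]
shoulder rear z=.045 [array([0.5598, 0.3901, 0.045 ]), array([0.5113, 0.3799, 0.045 ])]
side [0.5642 0.3835 0.    ]
side [0.5104 0.3748 0.    ]
side [0.522  0.3455 0.    ]
```

```bash
python3 - <<'E'
from h import *
c,w,sw,c2=pickle.load(open('t1.pkl','rb'))
f=lambda x,y:((x-400)*200/380+180,140+y*210/400)
wd=np.array([.979,.203,0]);u=np.array([.203,-.979,0])
def show(n,x0,x1,y,L):
    # depth from known width L: find z where width = L
    zs=np.linspace(-.02,.2,221)
    ww=[np.linalg.norm(plane(w,f(x0,y),z,sw)-plane(w,f(x1,y),z,sw)) for z in zs]
    i=np.argmin(abs(np.array(ww)-L));m=(plane(w,f(x0,y),zs[i],sw)+plane(w,f(x1,y),zs[i],sw))/2
    print(n,'z from width',zs[i].round(3),'along u',(m@u).round(4),'across',(m@wd).round(4))
show('row97',518,651,97,.05);show('row187',520,650,187,.05);show('top195',527,638,195,.024)
for z in(.03,.045):
  for y in (97,112,187):print(z,y,(plane(w,f(585,y),z,sw)@u).round(4))
for y in(195,318):print('top',y,(plane(w,f(582,y),.15,sw)@u).round(4))
print('tcp u',sw['tcp_pos']@u)
E
```

```text
row97 z from width 0.039 along u -0.2346 across 0.6028
row187 z from width 0.043 along u -0.2689 across 0.6025
top195 z from width 0.146 along u -0.2339 across 0.6031
0.03 97 -0.2365
0.03 112 -0.2425
0.03 187 -0.2736
0.045 97 -0.2333
0.045 112 -0.239
0.045 187 -0.2682
top 195 -0.2324
top 318 -0.2613
tcp u -0.2545206437913003
```

Tilt works out at about 86° (4° short). I'll push about 8 mm further, ease off the pressing, and release.

Request:
{"api": "move_arm", "payload": {"targets": "-0.03 0.17 0 0;-0.03 0.16 0 0;0 0 0 0;0 0 0.06 0;0 0 0.06 0;0 0 0 0"}}

```text
time_s: 14.03
tcp_pos: [0.5362, 0.3785, 0.1162]
ee_rot: [[0.203, -0.979, 0.003], [-0.979, -0.203, 0.002], [-0.002, -0.003, -1.0]]
wrist_force: [-0.8, 0.5, 2.5]
gripper_width: 0.277
gripper_force: 30.0
```

```bash
python3 -c "from h import *;st()"
```

```text
14.0333 [0.5362 0.3785 0.1162] F [-0.85  0.46  2.48] M [-0.036  0.418  0.031] COM offset mm along blade dir -497.3 w 24.061656637724322
```

Request:
{"api": "move_arm", "payload": {"targets": "0 0 0 0;0 0 0 0;0 0 0 0;0 0 0 0;0 0 0 0;0 0 0 0;0 0 0 0;0 0 0 0;0 0 0 0;0 0 0 0", "gripper": 70}}

```text
time_s: 14.87
tcp_pos: [0.5356, 0.3773, 0.1151]
ee_rot: [[0.202, -0.979, 0.0], [-0.979, -0.202, 0.0], [-0.0, -0.0, -1.0]]
wrist_force: [-0.9, 0.2, 0.3]
gripper_width: 0.797
gripper_force: 0.0
```

```bash
python3 - <<'E'
from h import *
st();w,sw=cap('wrist');c,_=cap('side');pickle.dump((w,sw,c),open('t2.pkl','wb'))
# dark/edge rows along the punch centre column, automatic
g=cv2.cvtColor(w['image'],cv2.COLOR_BGR2GRAY)
print([(r,int(g[r,277]),int(g[r,250]),int(g[r,305])) for r in range(176,320,3)])
E
```

```text
14.8667 [0.5356 0.3773 0.1151] F [-0.89  0.15  0.31] M [ 0.017  0.106 -0.001] COM offset mm along blade dir -380.1 w 69.36165022483328
[(176, 189, 186, 184), (179, 189, 188, 189), (182, 189, 193, 186), (185, 24, 108, 136), (188, 31, 33, 68), (191, 42, 40, 73), (194, 72, 69, 69), (197, 26, 118, 148), (200, 30, 113, 147), (203, 73, 112, 150), (206, 64, 111, 151), (209, 99, 121, 151), (212, 29, 120, 148), (215, 27, 120, 149), (218, 29, 121, 150), (221, 32, 126, 150), (224, 31, 130, 149), (227, 31, 125, 146), (230, 31, 45, 150), (233, 32, 22, 162), (236, 30, 28, 193), (239, 30, 29, 191), (242, 29, 28, 189), (245, 49, 49, 188), (248, 76, 77, 194), (251, 60, 60, 188), (254, 60, 58, 188), (257, 66, 67, 189), (260, 66, 69, 189), (263, 67, 64, 186), (266, 67, 68, 191), (269, 67, 69, 193), (272, 37, 32, 30), (275, 42, 41, 42), (278, 51, 49, 51), (281, 59, 60, 59), (284, 69, 68, 68), (287, 75, 72, 74), (290, 77, 79, 78), (293, 81, 81, 82), (296, 83, 83, 82), (299, 81, 83, 81), (302, 79, 77, 70), (305, 66, 63, 195), (308, 66, 66, 193), (311, 66, 65, 187), (314, 138, 150, 145), (317, 134, 146, 147)]
```

```bash
python3 - <<'E'
from h import *
w,sw,c=pickle.load(open('t2.pkl','rb'))
u=np.array([.203,-.979,0])
for n,r,z in(('foot rear',184,0),('sh rear',195.5,.045),('sh front',235,.045),('top rear',245.5,.15),('top front',311,.15)):
    p=plane(w,(280,r),z,sw);print(n,p.round(4),(p@u).round(4))
d=pickle.load(open('c0.pkl','rb'))
E
```

```text
foot rear [0.5366 0.3588 0.    ] -0.2424
sh rear [0.5372 0.3587 0.045 ] -0.2422
sh front [0.5313 0.387  0.045 ] -0.2711
top rear [0.5392 0.3562 0.15  ] -0.2393
top front [0.5332 0.3846 0.15  ] -0.2683
```

Request:
{"api": "move_arm", "payload": {"targets": "0 0 0.6 0;0 0 0.9 0;0 0 0.9 0;0 0 0.9 0;0 0 0.9 0;0 0 0.8 0;0 0 0 0;0 0 0 0", "gripper": 87}}

```text
time_s: 15.63
tcp_pos: [0.5358, 0.3777, 0.2415]
ee_rot: [[0.202, -0.979, 0.002], [-0.979, -0.202, 0.003], [-0.002, -0.002, -1.0]]
wrist_force: [-0.6, 0.2, -0.5]
gripper_width: 0.999
gripper_force: 0.0
```

```bash
python3 - <<'E'
from h import *
w,sw=cap('wrist');pickle.dump((w,sw),open('t3.pkl','wb'));st()
img=w['image']
# predicted top centre pixel
print([proj(w,np.array([.535,.377,z]),sw).round(1) for z in(.15,.045,0)])
cv2.imwrite('pics/w3.png',img)
g=cv2.cvtColor(img,cv2.COLOR_BGR2GRAY)
u0,v0=proj(w,np.array([.535,.377,.15]),sw).astype(int)
for c_ in(u0-8,u0,u0+8):print(c_,[(r,int(g[r,c_])) for r in range(max(v0-70,0),min(v0+30,420),3)])
print(v0,[(c_,int(g[v0-5,c_])) for c_ in range(u0-50,u0+50,3)])
E
```

```text
15.6833 [0.5352 0.3773 0.2398] F [-0.36 -0.33 -0.89] M [ 0.024  0.142 -0.006] COM offset mm along blade dir -58.3 w 87.08389007887565
[array([278.3, 212.2]), array([277.6, 186.1]), array([277.5, 178.9])]
270 [(142, 192), (145, 188), (148, 192), (151, 187), (154, 195), (157, 188), (160, 189), (163, 177), (166, 34), (169, 61), (172, 66), (175, 44), (178, 32), (181, 31), (184, 31), (187, 87), (190, 63), (193, 68), (196, 67), (199, 66), (202, 67), (205, 68), (208, 66), (211, 68), (214, 66), (217, 70), (220, 68), (223, 127), (226, 190), (229, 194), (232, 192), (235, 191), (238, 192), (241, 192)]
278 [(142, 189), (145, 193), (148, 192), (151, 187), (154, 189), (157, 187), (160, 193), (163, 174), (166, 35), (169, 61), (172, 69), (175, 46), (178, 30), (181, 32), (184, 31), (187, 89), (190, 63), (193, 68), (196, 69), (199, 67), (202, 68), (205, 67), (208, 66), (211, 68), (214, 68), (217, 69), (220, 66), (223, 122), (226, 191), (229, 188), (232, 191), (235, 188), (238, 192), (241, 191)]
286 [(142, 191), (145, 193), (148, 191), (151, 187), (154, 192), (157, 193), (160, 186), (163, 177), (166, 34), (169, 65), (172, 64), (175, 51), (178, 30), (181, 30), (184, 31), (187, 89), (190, 66), (193, 66), (196, 70), (199, 65), (202, 66), (205, 69), (208, 70), (211, 67), (214, 67), (217, 70), (220, 69), (223, 122), (226, 193), (229, 188), (232, 190), (235, 193), (238, 195), (241, 193)]
212 [(228, 192), (231, 193), (234, 193), (237, 192), (240, 192), (243, 188), (246, 190), (249, 195), (252, 192), (255, 194), (258, 196), (261, 57), (264, 67), (267, 68), (270, 69), (273, 68), (276, 67), (279, 64), (282, 67), (285, 67), (288, 70), (291, 109), (294, 191), (297, 188), (300, 189), (303, 194), (306, 191), (309, 192), (312, 188), (315, 189), (318, 193), (321, 188), (324, 192), (327, 191)]
```

The punch stands upright with the foot and shoulder rear edges in line, and it was let go. Now I'll take a wrist view of the rack with a +68° spin so the tool lines up with it.

Request:
{"api": "move_arm", "payload": {"targets": "0.03 -0.9 0.1 0.7;0.03 -0.95 0.1 0.7;0.03 -0.95 0 0.7;0.03 -0.95 0 0.7;0.03 -0.95 0 0.7;0.03 -0.95 0 0.7;0.03 -0.95 0 0.7;0.03 -0.95 0 0.7;0.03 -0.95 0 0.7;0.03 -0.95 0 0.7"}}

```text
time_s: 16.52
tcp_pos: [0.5421, 0.1396, 0.2433]
ee_rot: [[0.729, -0.684, -0.003], [-0.684, -0.729, -0.001], [-0.001, 0.003, -1.0]]
wrist_force: [0.4, 0.9, -0.8]
gripper_width: 0.995
gripper_force: 0.0
```

Request:
{"api": "move_arm", "payload": {"targets": "0.03 -0.95 0 0.7;0.03 -0.95 0 0.7;0.03 -0.95 0 0.7;0.03 -0.95 0 0.7;0.03 -0.95 0 0.7;0.03 -0.95 0 0.7;0.03 -0.95 0 0.6;0.03 -0.95 0 0.6;0.03 -0.95 0 0.5;0 0 0 0"}}

```text
time_s: 17.35
tcp_pos: [0.5487, -0.0757, 0.2433]
ee_rot: [[0.97, -0.242, -0.004], [-0.242, -0.97, -0.001], [-0.003, 0.002, -1.0]]
wrist_force: [-0.4, 0.1, -0.2]
gripper_width: 1.002
gripper_force: 0.0
```

Request:
{"api": "move_arm", "payload": {"targets": "0 -0.4 0 0;0 0 0 0;0 0 0 0"}}

```text
time_s: 17.6
tcp_pos: [0.5495, -0.0826, 0.2444]
ee_rot: [[0.971, -0.24, -0.001], [-0.24, -0.971, 0.0], [-0.001, 0.0, -1.0]]
wrist_force: [-0.4, -0.0, -1.0]
gripper_width: 1.0
gripper_force: 0.0
```

```bash
python3 - <<'E'
from h import *
w,sw=pickle.load(open('t3.pkl','rb'))
for uv in((260,186),(291.5,186),(260,223.5),(291.5,223.5)):print('top',plane(w,uv,.15,sw).round(4))
print(sw['tcp_pos'])
c,s=cap('wrist');pickle.dump((c,s),open('r1.pkl','wb'));cv2.imwrite('pics/r1.png',c['image']);print(s['tcp_pos'],s['ee_rot'].round(3),s['joints'].round(1))
E
```

```text
top [0.5526 0.3598 0.15  ]
top [0.5294 0.355  0.15  ]
top [0.547  0.3887 0.15  ]
top [0.5231 0.3838 0.15  ]
[0.53581041 0.37771763 0.24146601]
[ 0.54949196 -0.08256547  0.24436907] [[ 0.971 -0.24  -0.001]
 [-0.24  -0.971  0.   ]
 [-0.001  0.    -1.   ]] [  8.2  14.5  -7.4  -0.  -68.3  68. ]
```

View pics/r1.png

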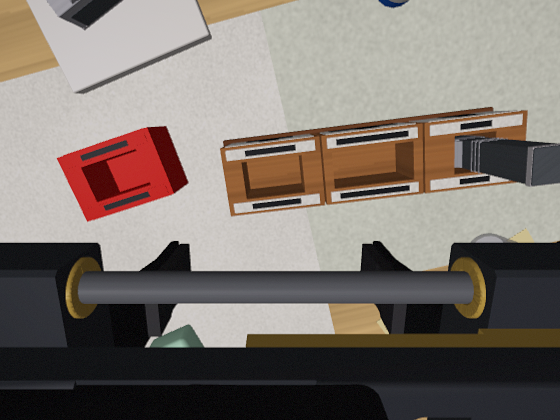

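The rack view shows the middle stall as the leftmost wooden one, with its opening near (275,175) and black label bars at (271,149) and (277,203). The wide stall's bars are at (369,137) and (375,190), and the narrow stall holds its punch. The red decoy is at (120,170). I'll take a second wrist position and triangulate the bars.

Request:
{"api": "move_arm", "payload": {"targets": "0 -0.5 0.3 0;0 -0.9 0.7 0;0 -0.9 0.7 0;0 -0.6 0.5 0;0 0 0 0;0 0 0 0;0 0 0 0"}}

```text
time_s: 18.23
tcp_pos: [0.5494, -0.1546, 0.2994]
ee_rot: [[0.971, -0.239, -0.001], [-0.239, -0.971, 0.001], [-0.001, -0.0, -1.0]]
wrist_force: [0.2, 0.8, -0.5]
gripper_width: 0.995
gripper_force: 0.0
```

```bash
cat > bars.py <<'E'
from h import *
def bars(c,s,seeds):
    g=cv2.cvtColor(c['image'],cv2.COLOR_BGR2GRAY);n,l,st_,ce=cv2.connectedComponentsWithStats((g<75).astype(np.uint8))
    out=[]
    for p in seeds:
        x,y=np.round(p).astype(int);win=l[y-6:y+7,x-8:x+9];ids=win[win>0]
        if not len(ids): out.append(None);continue
        i=np.bincount(ids).argmax();out.append((ce[i],st_[i]))
    return out
E
python3 - <<'E'
from bars import *
c1,s1=pickle.load(open('r1.pkl','rb'))
c2,s2=cap('wrist');pickle.dump((c2,s2),open('r2.pkl','wb'));print(s2['tcp_pos'])
seeds=[(271,149),(277,203),(369,137),(375,190)]
b1=bars(c1,s1,seeds)
seeds2=[proj(c2,plane(c1,b[0],.066,s1),s2) for b in b1]
b2=bars(c2,s2,seeds2)
P=[]
for a,b in zip(b1,b2):
    if b is None: print(a,b);P.append(None);continue
    p,e=tri([ray(c1,a[0],s1),ray(c2,b[0],s2)]);P.append(p)
    print(a[0].round(1),a[1],b[0].round(1),b[1],p.round(4),np.round(e,4),plane(c1,a[0],.066,s1).round(4),plane(c2,b[0],.066,s2).round(4))
for c,s,b in((c1,s1,b1),(c2,s2,b2)):
    q=[plane(c,x[0],.066,s) for x in b];m=(q[0]+q[1])/2;v=(q[2]+q[3])/2;d=m-v
    print('middle',m.round(4),'wide',v.round(4),'pitch',np.linalg.norm(d).round(4),'yaw of rack y',np.degrees(np.arctan2(d[1],d[0])),'bar dir',np.degrees(np.arctan2(*(q[0]-q[1])[[1,0]])))
E
```

```text
[ 0.54938099 -0.15463127  0.29942503]
[269.8 149.9] [245 145  50  11 246] [209.8 160.9] [189 157  43   9 168] [ 0.5914 -0.0866  0.0677] [0. 0.] [ 0.5913 -0.0865  0.066 ] [ 0.5913 -0.0862  0.066 ]
[276.5 203. ] [253 199  48  10 215] [217.6 206. ] [197 202  42   9 149] [ 0.5377 -0.08    0.0668] [0. 0.] [ 0.5375 -0.08    0.066 ] [ 0.5376 -0.0799  0.066 ]
[372.3 137.3] [337 131  71  14 358] [296.8 150.2] [267 145  60  12 249] [ 0.5792 -0.1862  0.0664] [0. 0.] [ 0.5791 -0.1863  0.066 ] [ 0.5791 -0.1862  0.066 ]
[374.5 191.4] [341 186  68  12 315] [301.7 196.1] [272 191  59  11 224] [ 0.5249 -0.1798  0.064 ] [0. 0.] [ 0.5255 -0.1794  0.066 ] [ 0.5254 -0.1798  0.066 ]
middle [ 0.5644 -0.0832  0.066 ] wide [ 0.5523 -0.1828  0.066 ] pitch 0.1003 yaw of rack y 83.06669817477687 bar dir -6.896210317789317
middle [ 0.5644 -0.083   0.066 ] wide [ 0.5523 -0.183   0.066 ] pitch 0.1007 yaw of rack y 83.07123149542066 bar dir -6.714702655917177
```

The middle stall centre is (0.5644,-0.0831), the stall-top height is about 66 mm, the pitch is 100 mm and the rack yaw is 83.1°. All match the text. Now I'll go back over the standing punch.

Request:
{"api": "move_arm", "payload": {"targets": "-0.02 0.95 0 -0.6;-0.02 0.95 0 -0.6;-0.02 0.95 0 -0.6;-0.02 0.95 0 -0.6;-0.02 0.95 0 -0.6;-0.02 0.95 0 -0.6;-0.02 0.95 0 -0.6;-0.02 0.95 0 -0.6;-0.02 0.95 0 -0.6;-0.02 0.95 0 -0.6"}}

```text
time_s: 19.12
tcp_pos: [0.5439, 0.0843, 0.2992]
ee_rot: [[0.721, -0.693, -0.002], [-0.693, -0.721, -0.0], [-0.001, 0.001, -1.0]]
wrist_force: [-0.5, -0.4, 0.1]
gripper_width: 0.999
gripper_force: 0.0
```

Request:
{"api": "move_arm", "payload": {"targets": "-0.02 0.95 0 -0.6;-0.02 0.95 0 -0.6;-0.02 0.95 0 -0.6;-0.02 0.95 0 -0.6;-0.02 0.95 0 -0.6;-0.02 0.95 0 -0.6;-0.02 0.95 0 -0.6;-0.02 0.95 0 -0.6;-0.02 0.95 0 -0.6;-0.02 0.95 0 -0.6"}}

```text
time_s: 19.95
tcp_pos: [0.5386, 0.3216, 0.299]
ee_rot: [[0.277, -0.961, -0.002], [-0.961, -0.277, -0.001], [0.001, 0.002, -1.0]]
wrist_force: [-0.8, 0.5, 0.3]
gripper_width: 1.002
gripper_force: 0.0
```

Request:
{"api": "move_arm", "payload": {"targets": "-0.03 0.95 0 -0.6;-0.03 0.95 -0.5 -0.3;0 0.2 -0.5 0;0 0 -0.5 0;0 0 -0.5 0;0 0 0 0;0 0 0 0;0 0 0 0"}}

```text
time_s: 20.62
tcp_pos: [0.5383, 0.3723, 0.2505]
ee_rot: [[0.203, -0.979, 0.001], [-0.979, -0.203, -0.0], [0.0, -0.001, -1.0]]
wrist_force: [0.4, -0.6, 0.8]
gripper_width: 1.005
gripper_force: 0.0
```

```bash
python3 - <<'E'
from h import *
st();w,s=cap('wrist');y=s['ee_rot'][:,1];print('yaw',np.degrees(np.arctan2(y[1],y[0]))%360)
m=(cv2.cvtColor(w['image'],cv2.COLOR_BGR2GRAY)<100).astype(np.uint8)
u0,v0=proj(w,np.array([.538,.3718,.15]),s).astype(int);print(u0,v0)
r=m[v0,u0-60:u0+60];cc=m[v0-60:v0+60,u0];g=cv2.cvtColor(w['image'],cv2.COLOR_BGR2GRAY)
print(np.flatnonzero(np.diff(r.astype(int)))+u0-60, [(i,int(g[i,u0])) for i in range(v0-30,v0+45,2)])
pickle.dump((w,s),open('t4.pkl','wb'))
E
```

```text
20.6167 [0.5383 0.3723 0.2505] F [ 0.4  -0.6   0.77] M [ 0.04   0.122 -0.042] COM offset mm along blade dir -637.3 w 87.39630037977096
yaw 191.68970935507488
277 209
[261 291] [(179, 101), (181, 25), (183, 33), (185, 32), (187, 32), (189, 31), (191, 36), (193, 98), (195, 60), (197, 67), (199, 66), (201, 70), (203, 67), (205, 65), (207, 68), (209, 69), (211, 67), (213, 66), (215, 67), (217, 67), (219, 69), (221, 69), (223, 70), (225, 64), (227, 120), (229, 193), (231, 189), (233, 192), (235, 192), (237, 189), (239, 188), (241, 191), (243, 193), (245, 192), (247, 188), (249, 192), (251, 194), (253, 195)]
```

The punch is centred under the tool (rows 192–227, columns 261–291, against a predicted (277,209)). I'll descend, close with time to spare, and check.

Request:
{"api": "move_arm", "payload": {"targets": "0 0 -0.5 0;0 0 -0.8 0;0 0 -0.8 0;0 0 -0.8 0;0 0 -0.8 0;0 0 -0.8 0;0 0 -0.7 0;0 0 -0.4 0;0 0 -0.2 0;0 0 0 0"}}

```text
time_s: 21.5
tcp_pos: [0.5382, 0.3721, 0.1046]
ee_rot: [[0.202, -0.979, -0.001], [-0.979, -0.202, -0.001], [0.001, 0.001, -1.0]]
wrist_force: [0.0, 1.0, -0.3]
gripper_width: 0.997
gripper_force: 0.0
```

Request:
{"api": "move_arm", "payload": {"targets": "0 0 0 0;0 0 0 0;0 0 0 0;0 0 0 0;0 0 0 0;0 0 0 0;0 0 0 0;0 0 0 0;0 0 0 0;0 0 0 0", "gripper": 0}}

```text
time_s: 22.33
tcp_pos: [0.5382, 0.3723, 0.105]
ee_rot: [[0.202, -0.979, -0.0], [-0.979, -0.202, -0.0], [0.0, 0.0, -1.0]]
wrist_force: [-0.9, 0.1, 0.3]
gripper_width: 0.325
gripper_force: 0.0
```

Request:
{"api": "move_arm", "payload": {"targets": "0 0 0 0;0 0 0 0;0 0 0 0;0 0 0 0"}}

```text
time_s: 22.67
tcp_pos: [0.5382, 0.3722, 0.1049]
ee_rot: [[0.202, -0.979, -0.0], [-0.979, -0.202, -0.0], [0.0, 0.0, -1.0]]
wrist_force: [-0.2, -0.0, 0.9]
gripper_width: 0.278
gripper_force: 30.0
```

Request:
{"api": "move_arm", "payload": {"targets": "0 0 0.2 0;0 0 0.4 0;0 0 0.6 0;0 0 0.7 0;0 0 0.8 0;0 0 0.7 0;0 0 0.6 0;0 0 0.4 0;0 0 0.2 0;0 0 0 0"}}

```text
time_s: 23.5
tcp_pos: [0.5385, 0.3725, 0.221]
ee_rot: [[0.202, -0.979, 0.001], [-0.979, -0.202, 0.001], [-0.001, -0.001, -1.0]]
wrist_force: [0.7, 0.0, -5.7]
gripper_width: 0.275
gripper_force: 30.0
```

```bash
python3 -c "from h import *;st()"
```

```text
23.5 [0.5385 0.3725 0.221 ] F [ 0.7   0.03 -5.66] M [ 0.057  0.058 -0.016] COM offset mm along blade dir -12.0 w 23.958053596245342
```

Request:
{"api": "move_arm", "payload": {"targets": "0 -0.1 0 0.1;0.02 -0.2 0 0.2;0.03 -0.3 0 0.3;0.04 -0.5 0 0.4;0.04 -0.6 0 0.5;0.04 -0.7 0 0.5;0.04 -0.7 0 0.5;0.04 -0.7 0 0.5;0.04 -0.7 0 0.5;0.04 -0.7 0 0.5"}}

```text
time_s: 24.33
tcp_pos: [0.5459, 0.2407, 0.2188]
ee_rot: [[0.527, -0.85, -0.002], [-0.85, -0.527, -0.002], [0.0, 0.003, -1.0]]
wrist_force: [1.1, 0.3, -5.8]
gripper_width: 0.274
gripper_force: 30.0
```

Request:
{"api": "move_arm", "payload": {"targets": "0.04 -0.7 0 0.5;0.04 -0.7 0 0.5;0.04 -0.7 0 0.5;0.04 -0.7 0 0.5;0.04 -0.7 0 0.5;0.04 -0.7 0 0.5;0.04 -0.7 0 0.5;0.04 -0.7 0 0.5;0.04 -0.7 0 0.5;0.04 -0.7 0 0.5"}}

```text
time_s: 25.17
tcp_pos: [0.5556, 0.0658, 0.219]
ee_rot: [[0.837, -0.547, -0.002], [-0.547, -0.837, -0.001], [-0.001, 0.002, -1.0]]
wrist_force: [-0.3, 0.3, -5.3]
gripper_width: 0.273
gripper_force: 30.0
```

Request:
{"api": "move_arm", "payload": {"targets": "0.04 -0.7 0 0.5;0.04 -0.7 0 0.5;0.04 -0.7 0 0.5;0.04 -0.7 0 0.5;0.04 -0.6 0 0.5;0.04 -0.5 0 0.5;0.04 -0.5 0 0.5;0.04 -0.4 0 0.5;0.02 -0.3 0 0.5;0 -0.2 0 0.5"}}

```text
time_s: 26.0
tcp_pos: [0.5641, -0.0665, 0.2189]
ee_rot: [[0.99, -0.143, -0.003], [-0.143, -0.99, -0.0], [-0.002, 0.001, -1.0]]
wrist_force: [-0.1, 0.4, -6.1]
gripper_width: 0.272
gripper_force: 30.0
```

```bash
python3 - <<'E'
from h import *
st()
from station import sense
s=sense();y=s['ee_rot'][:,1];print('yaw',np.degrees(np.arctan2(y[1],y[0]))%360,'need units',((np.array([.5644,-.0831])-s['tcp_pos'][:2])/.025).round(2),(263.07-np.degrees(np.arctan2(y[1],y[0]))%360)/5)
E
```

```text
26.0 [ 0.5641 -0.0665  0.2189] F [-0.13  0.37 -6.1 ] M [-0.055  0.105  0.009] COM offset mm along blade dir 5.3 w 23.63113989337516
yaw 261.759598769283 need units [ 0.01 -0.66] 0.2620802461433982
```

Request:
{"api": "move_arm", "payload": {"targets": "0.01 -0.3 0 0.15;0 -0.25 0 0.12;0 -0.14 0 0;0 0 0 0;0 0 0 0;0 0 0 0"}}

```text
time_s: 26.5
tcp_pos: [0.5652, -0.0822, 0.2199]
ee_rot: [[0.993, -0.122, -0.0], [-0.122, -0.993, 0.0], [-0.0, -0.0, -1.0]]
wrist_force: [-0.2, -0.6, -5.2]
gripper_width: 0.273
gripper_force: 30.0
```

```bash
python3 - <<'E'
from h import *
st();w,s=cap('wrist');pickle.dump((w,s),open('i1.pkl','wb'))
y=s['ee_rot'][:,1];x=s['ee_rot'][:,0];print('yaw',np.degrees(np.arctan2(y[1],y[0]))%360,s['tcp_pos'])
# top of punch at TCP+0.045, shoulder at TCP-0.06, foot at TCP-0.105; +x tool edges (14 mm) at width -8,8 and shoulder corners
t=s['tcp_pos']
for n,h in(('top',.045),('sh',-.06),('foot',-.105)):
    print(n,[proj(w,t+x*a+y*b+[0,0,h],s).round(1) for a,b in((.014,-.02),(.014,0),(.014,.02),(-.014,0))])
g=cv2.cvtColor(w['image'],cv2.COLOR_BGR2GRAY)
for c in(250,277,303):print(c,[(r,int(g[r,c])) for r in range(150,330,2)][10:])
# stall bars
from bars import bars
q=[np.array([.5913,-.0864,.066]),np.array([.5376,-.08,.066])]
print([(b[0].round(1),b[1],p.round(1)) if b else p for p,b in((proj(w,k,s),bars(w,s,[proj(w,k,s)])[0]) for k in q)])
E
```

```text
26.5 [ 0.5652 -0.0822  0.2199] F [-0.18 -0.56 -5.2 ] M [-0.07   0.137 -0.021] COM offset mm along blade dir 7.9 w 23.79080249279038
yaw 263.0146772134226 [ 0.56517087 -0.08224898  0.21991217]
top [array([223.4, 277. ]), array([277., 277.]), array([330.7, 276.9]), array([277. , 342.1])]
sh [array([246.5, 207.1]), array([276.4, 207.1]), array([306.3, 207.1]), array([276.4, 246.4])]
foot [array([251.1, 193.1]), array([276.2, 193.1]), array([301.4, 193.1]), array([276.2, 226.7])]
250 [(170, 180), (172, 190), (174, 208), (176, 112), (178, 119), (180, 107), (182, 107), (184, 109), (186, 109), (188, 109), (190, 90), (192, 91), (194, 113), (196, 84), (198, 48), (200, 37), (202, 57), (204, 89), (206, 100), (208, 161), (210, 155), (212, 153), (214, 153), (216, 159), (218, 158), (220, 158), (222, 158), (224, 158), (226, 158), (228, 164), (230, 164), (232, 164), (234, 164), (236, 163), (238, 164), (240, 163), (242, 166), (244, 19), (246, 32), (248, 40), (250, 45), (252, 44), (254, 43), (256, 41), (258, 38), (260, 37), (262, 38), (264, 34), (266, 36), (268, 78), (270, 91), (272, 42), (274, 60), (
[... 1621 characters left out ...]
 (240, 171), (242, 173), (244, 8), (246, 22), (248, 16), (250, 20), (252, 19), (254, 20), (256, 20), (258, 26), (260, 38), (262, 37), (264, 38), (266, 37), (268, 76), (270, 90), (272, 41), (274, 58), (276, 69), (278, 77), (280, 82), (282, 89), (284, 92), (286, 96), (288, 102), (290, 108), (292, 111), (294, 107), (296, 101), (298, 97), (300, 93), (302, 85), (304, 79), (306, 80), (308, 82), (310, 82), (312, 79), (314, 79), (316, 79), (318, 75), (320, 75), (322, 76), (324, 77), (326, 76), (328, 74)]
[(array([277., 169.]), array([251, 167,  53,   5, 265], dtype=int32), array([277.2, 169. ])), (array([279.8, 340.6]), array([    0,   210,   560,   210, 77410], dtype=int32), array([277.3, 224.8]))]
```

The shoulder and foot edges are at rows 207 and 194 (predicted 207 and 193), and the stall bar is at (277,169), exactly as predicted. The punch is vertical and aligned over its own stall, so I'll lower it.

Request:
{"api": "move_arm", "payload": {"targets": "-0.03 -0.02 -0.3 0;0 0 -0.4 0;0 0 -0.5 0;0 0 -0.4 0;0 0 -0.3 0;0 0 -0.3 0;0 0 -0.3 0;0 0 -0.2 0;0 0 -0.2 0;0 0 0 0"}}

```text
time_s: 27.38
tcp_pos: [0.5639, -0.0829, 0.1464]
ee_rot: [[0.993, -0.122, -0.002], [-0.122, -0.993, 0.0], [-0.002, 0.0, -1.0]]
wrist_force: [-0.4, -0.3, -5.9]
gripper_width: 0.273
gripper_force: 30.0
```

Request:
{"api": "move_arm", "payload": {"targets": "0 0 -0.25 0;0 0 -0.25 0;0 0 -0.2 0;0 0 -0.15 0;0 0 -0.12 0;0 0 -0.1 0;0 0 -0.08 0;0 0 -0.05 0;0 0 0 0;0 0 0 0"}}

```text
time_s: 28.22
tcp_pos: [0.5646, -0.083, 0.1176]
ee_rot: [[0.993, -0.122, 0.0], [-0.122, -0.993, -0.0], [0.0, 0.0, -1.0]]
wrist_force: [0.1, 0.1, -5.5]
gripper_width: 0.271
gripper_force: 30.0
```

Request:
{"api": "move_arm", "payload": {"targets": "0 0 -0.04 0;0 0 -0.04 0;0 0 -0.04 0;0 0 0 0;0 0 0 0"}}

```text
time_s: 28.63
tcp_pos: [0.5651, -0.083, 0.1168]
ee_rot: [[0.993, -0.121, 0.002], [-0.121, -0.993, -0.001], [0.002, 0.0, -1.0]]
wrist_force: [-2.8, 0.3, 4.9]
gripper_width: 0.271
gripper_force: 30.0
```

Contact came at foot height of about 12 mm, which is the stall floor, so the punch is fully home. I'll release and withdraw.

Request:
{"api": "move_arm", "payload": {"targets": "0 0 0 0;0 0 0 0;0 0 0 0;0 0 0 0;0 0 0 0;0 0 0 0;0 0 0 0;0 0 0 0;0 0 0 0;0 0 0 0", "gripper": 80}}

```text
time_s: 29.47
tcp_pos: [0.5645, -0.0829, 0.1145]
ee_rot: [[0.993, -0.122, -0.0], [-0.122, -0.993, -0.0], [-0.0, 0.0, -1.0]]
wrist_force: [-0.4, 0.1, 0.1]
gripper_width: 0.895
gripper_force: 0.0
```

Request:
{"api": "move_arm", "payload": {"targets": "0 0 0.3 0;0 0 0.6 0;0 0 0.8 0;0 0 0.8 0;0 0 0.8 0;0 0 0.8 0;0 0 0.6 0;0 0 0.3 0;0 0 0 0;0 0 0 0"}}

```text
time_s: 30.3
tcp_pos: [0.5642, -0.0828, 0.2394]
ee_rot: [[0.993, -0.122, -0.0], [-0.122, -0.993, 0.0], [-0.0, -0.0, -1.0]]
wrist_force: [-0.7, 0.3, -0.6]
gripper_width: 0.918
gripper_force: 0.0
```

```bash
python3 - <<'E'
from h import *
st();w,s=cap('wrist')
g=cv2.cvtColor(w['image'],cv2.COLOR_BGR2GRAY)
x=s['ee_rot'][:,0];y=s['ee_rot'][:,1];C=np.array([.5644,-.0831,.162])
print('expect top rows',[proj(w,C+a*x,s).round(1) for a in(.014,-.014)],'cols',[proj(w,C+a*y,s).round(1) for a in(-.012,.012)])
u0,v0=proj(w,C,s).round().astype(int)
print([(r,int(g[r,u0])) for r in range(v0-34,v0+34,2)]);print([(c,int(g[v0,c])) for c in range(u0-34,u0+34,2)])
E
```

```text
30.3 [ 0.5642 -0.0828  0.2394] F [-0.71  0.33 -0.63] M [-0.142  0.158 -0.028] COM offset mm along blade dir 170.3 w 79.89842463322232
expect top rows [array([276.7, 200.9]), array([276.7, 237.7])] cols [array([260.2, 219.6]), array([293.1, 219.6])]
[(186, 36), (188, 35), (190, 34), (192, 36), (194, 33), (196, 34), (198, 100), (200, 61), (202, 74), (204, 73), (206, 75), (208, 75), (210, 74), (212, 74), (214, 75), (216, 74), (218, 73), (220, 71), (222, 73), (224, 75), (226, 76), (228, 75), (230, 76), (232, 75), (234, 73), (236, 146), (238, 200), (240, 198), (242, 197), (244, 198), (246, 199), (248, 204), (250, 203), (252, 201)]
[(243, 200), (245, 197), (247, 202), (249, 199), (251, 202), (253, 13), (255, 26), (257, 23), (259, 107), (261, 73), (263, 75), (265, 73), (267, 75), (269, 75), (271, 74), (273, 70), (275, 73), (277, 71), (279, 71), (281, 77), (283, 76), (285, 76), (287, 77), (289, 76), (291, 70), (293, 19), (295, 21), (297, 20), (299, 20), (301, 119), (303, 203), (305, 203), (307, 201), (309, 204)]
```

The struck end is at rows 198–236 and columns 259–292, within about 2 mm of the expected position and size at 162 mm height. I'm handing the job in.

```bash
python3 -c "
from station import *
print(finish_job())"
```

```text
the job is handed in; nothing more can be done
None
```

I handed the job in at about 30 s: the punch was stood upright on its edge on the bench and let go, then regripped from above and set down upright, fully home in the middle stall, about 2 mm from where I expected it in the last image (no verdict came back).

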